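Load the bottle carrier, tall at the back first

TASK

Load the blue carrier for the pastry bench: first stand the two tall amber bottles upright in its back row (the one with the wire guard), and only when both are in, stand the two short red-lidded jars upright in its front row, in whatever gaps the green bottle and the yellow-lidded tin leave. Set each one down gently on the carrier's floor and let go, knock nothing over, and leave the green bottle, the tin and everything else on the table where they are.

Things in the scene. Friction and masses are not known exactly. Their poses are not given: they have to be found in the camera images.
- carrier: Blue carrier, fixed. Origin: centre of its 180 (x) by 316 mm (y) underside; x points to its back, z up. Floor 6 mm thick. Two undivided rows along y, 300 mm long (inner y -150 to 150), 78 mm wide, centre lines x = +45 (back) and -45 mm (front), parted by a ridge 22 mm high. Front and back walls 26 mm, end walls 42 mm, wire guard at the back 95 mm high. Yaw up to 0.22 rad
- amber_a_center (a point): Amber bottle with black cap, to be loaded (one of two alike). Round bottle 196 mm tall: body 52 mm across up to 105 mm, shoulder up to 138 mm, neck 30 mm across, cap 33 mm across from 170 mm to the top. The point is its centre, 98 mm above its underside (mid neck-and-cap is 65 mm above the point); z up its axis. About 0.45 kg
- amber_b_center (a point): Amber bottle with black cap, to be loaded (one of two alike). Round bottle 196 mm tall: body 52 mm across up to 105 mm, shoulder up to 138 mm, neck 30 mm across, cap 33 mm across from 170 mm to the top. The point is its centre, 98 mm above its underside (mid neck-and-cap is 65 mm above the point); z up its axis. About 0.45 kg
- jar_a_center (a point): Brick-red jar with red lid, to be loaded (one of two alike). Straight round jar, 90 mm tall, body 50 mm across, lid (top 20 mm) 52 mm across. The point is its centre, 45 mm above its underside; z up its axis. About 0.28 kg
- jar_b_center (a point): Brick-red jar with red lid, to be loaded (one of two alike). Straight round jar, 90 mm tall, body 50 mm across, lid (top 20 mm) 52 mm across. The point is its centre, 45 mm above its underside; z up its axis. About 0.28 kg
- green_center (a point): Green bottle with white cap, already standing loose somewhere along the carrier's back row; leave it. Round bottle 196 mm tall: body 52 mm across up to 105 mm, shoulder up to 138 mm, neck 30 mm across, cap 33 mm across from 170 mm to the top. The point is its centre, 98 mm above its underside (mid neck-and-cap is 65 mm above the point); z up its axis. About 0.45 kg
- tin_center (a point): Silver tin with yellow lid, already standing loose somewhere along the carrier's front row; leave it. Straight round jar, 90 mm tall, body 50 mm across, lid (top 20 mm) 52 mm across. The point is its centre, 45 mm above its underside; z up its axis. About 0.28 kg
- cup_center (a point): Steel measuring cup 68 mm across and 65 mm tall, with a handle on its own +y side reaching to about 65 mm from its axis; stands loose among the bottles and jars to be loaded; leave it. The point is its centre, half-way up
- timer_center (a point): White kitchen timer, round, 64 mm across, 45 mm tall, loose among the bottles and jars to be loaded; leave it. The point is its centre, half-way up
There are look-alikes about, which are no part of the job. What is shaped like the part that bears amber_a_center but purple is not meant. What is shaped like the part that bears jar_b_center but pink is not meant.

How it is judged:
By the outcome, as a careful person would: the job done as asked, in the order asked, and still so for the second after the job is handed in, with the robot touching nothing.
It also fails if it takes over 72 s, if anything falls off the work surface, if the arm or the gripper's body presses on something with over 40 N, if the wrist force passes 120 N, or if a joint passes its speed limit or range.

ROBOT

A 6-joint arm with a two-finger parallel gripper is mounted at the origin on the work surface. World frame = base frame: x ahead of the robot, y to its left, z up, the work surface at z = 0. Lengths are in m, angles in degrees, forces in N, time in s.
With the tool pointing down it reaches from about 0.25 to 0.725 m from the base axis. Payload 9.7 kg.
Tool frame: the origin (TCP) lies midway between the tips of the shut fingers; the grasp point (between the pads) lies 19 mm behind it (bot.grasp_offset is the distance from the TCP to the grasp point, in m); z points along the fingers, x is the direction in which the jaws open and shut, and the axes are right-handed (so a half turn about z gives the same grasp; the last joint's range is limited). The gripper opens to 85 mm and grips with 20 to 120 N. Pads are 22 mm wide; open, the fingers measure 114 mm over their backs; the gripper's body (76 mm by 85 mm) begins 54 mm behind the grasp point. The pads swing forward as they close: fully open they stand 13 mm farther back than shut.
Start: joints at [75.917, 4.979, 10.078, 95.1, 0, 90], TCP at [0.134, 0.533, 0.231] pointing down, gripper open.
Joint ranges: [-179.16, 179.16], [-48.56, 103.87], [-65.8, 70.77], [-126.05, 130.52], [-82.76, 87.17], [-180, 180]. Speed limits (degrees/s): [127.2, 127.2, 147.25, 180, 180, 180].

INTERFACE

Orientations are given as [roll, pitch, yaw] about the fixed x, y, z axes, in that order (R = Rz(yaw) Ry(pitch) Rx(roll)).
In Python, from workcell import bot gives the robot as it stands.
- The arm moves only by the tool send_rows, never from a script. Its argument "targets" is a list of rows, each a list of 5 numbers: the closure, from 0 (fully open) to 1 (shut), then the shift along the world's x, y, z in mm, then the turn about the world's z in degrees. A call has 1 to 10 rows; each row is the pose to reach, as a shift and turn from the pose commanded when the call began; what a row does not reach only later rows make up. A row lasts 1/8 s, in which the tool goes at most 62.5 mm and 10.7 degrees, less where a joint would pass 70% of its speed; a pose out of reach is approached as far as the arm can. A call with a gripper value outside its range is refused whole. The fingers move at their own pace and stop on an object; "squeeze" is the grip in N (left out, the last holds). Time passes only in rows, so rows that repeat a pose let the fingers close. It gives the time, the measured TCP pose, the force and the opening at its end, in the units of the state.
- bot.get_obs(): the state, without advancing time (a new reading comes with each control period).
- bot.camera(name): name is "scene" or "side" or "wrist"; returns a dict with "pixels" (400x640x3 uint8, red, green, blue), "intrinsics" (3x3 intrinsics, pixels), "view" (4x4, takes a point from world to camera coordinates); the wrist camera has in their place "mount" (4x4, takes a point from camera to tool coordinates, whose origin is the TCP and whose axes are the tool frame's). Camera axes: x right, y down, z forward; pixel columns grow to the right and rows downward; lengths in m; the calibration is good to about 2 mm. A picture is of the moment at which its call begins: read the wrist's pose just before it. There is no depth.
- bot.job_done(): hands the job in, once; it reports no verdict.
The state is a dict: "time": time; "q": joint angles; "qd": joint speeds; "joint_efforts": joint torques, N m; "ee_pos": TCP position; "tcp_rot": TCP orientation; "wrist_force": force on the tool from outside, world axes, zero at the start; "torque": the same for the moment, N m; "opening": finger opening in m.
Only numpy, scipy, OpenCV 4.12 (cv2) and the standard library are available. Lean on these libraries where they do the work, as an engineer would, in place of code of your own. Each camera call takes 0.05 s, during which the arm holds its last target.

## Working session

There is one attempt and no reset: what is moved stays moved. The work goes in short steps, Python scripts to look and compute and a tool call to move; the robot and the scene stay as the last step left them, time stands still between calls to the robot, and variables do not carry over. Pictures are saved under pics/ and viewed, and the job is handed in when it is done.

Besides the shell and the picture viewer there is one more tool, called after "Emit:" as name(argument=value, ...) on one line, values as JSON. send_rows: Moves the arm, as the interface text tells. Its arguments: {"type":"object","properties":{"targets":{"type":"array","items":{"type":"array","items":{"type":"number"}}},"squeeze":{"type":"number"}},"required":["targets"]}

```bash
mkdir -p pics; ls
python3 - <<'E'
from workcell import bot
import cv2,numpy as np
o=bot.get_obs();print({k:np.round(v,3) for k,v in o.items()},bot.grasp_offset)
for n in("scene","side","wrist"):
    c=bot.camera(n);cv2.imwrite(f"pics/{n}0.png",c["pixels"][:,:,::-1])
    np.savez(f"{n}0.npz",**c)
    print(n,c["intrinsics"].round(1).tolist(),np.round(c.get("view",c.get("mount")),3).tolist())
E
```

```text
pics
{'time': np.float64(0.0), 'q': array([7.5916e+01, 5.0140e+00, 1.0034e+01, 9.5099e+01, 1.0000e-03,
       9.0000e+01]), 'qd': array([ 0.07 ,  0.052, -0.038, -0.047, -0.061,  0.073]), 'joint_efforts': array([-1.0000e-03, -5.2039e+01,  4.6480e+01,  1.7000e-02, -0.0000e+00,
       -0.0000e+00]), 'ee_pos': array([0.134, 0.533, 0.231]), 'tcp_rot': array([-1.79999e+02,  7.90000e-02,  7.59160e+01]), 'wrist_force': array([-0.548, -0.121, -0.378]), 'torque': array([0.024, 0.005, 0.014]), 'opening': np.float64(0.085)} 0.0187
scene [[383.9, 0.0, 321.9], [0.0, 383.9, 206.5], [0.0, 0.0, 1.0]] [[0.495, 0.869, -0.009, -0.291], [0.532, -0.311, -0.788, -0.184], [-0.687, 0.385, -0.616, 1.523], [0.0, 0.0, 0.0, 1.0]]
side [[418.7, 0.0, 320.3], [0.0, 418.7, 197.9], [0.0, 0.0, 1.0]] [[0.847, -0.531, 0.012, -0.412], [-0.404, -0.659, -0.635, 0.277], [0.346, 0.533, -0.772, 0.944], [0.0, 0.0, 0.0, 1.0]]
wrist [[353.1, 0.0, 319.5], [0.0, 353.1, 204.6], [0.0, 0.0, 1.0]] [[1.0, -0.001, -0.001, 0.001], [0.001, 0.96, 0.28, -0.071], [0.0, -0.28, 0.96, -0.142], [0.0, 0.0, 0.0, 1.0]]
```

View pics/scene0.png

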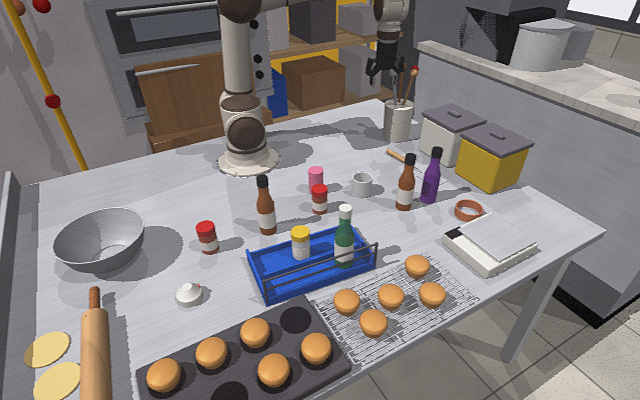

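View pics/side0.png

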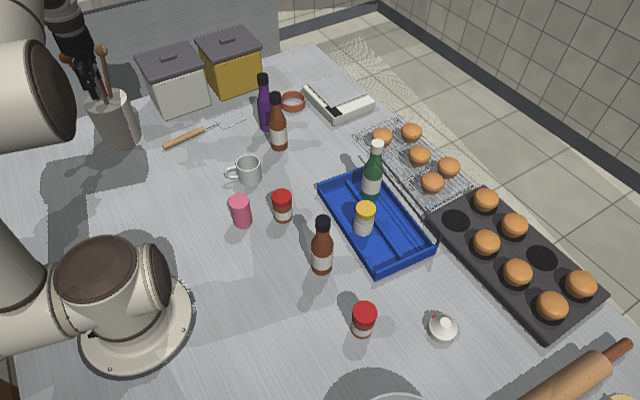

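View pics/wrist0.png

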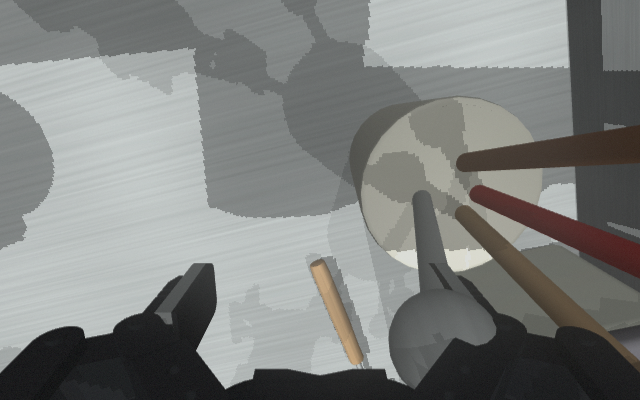

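Run:
```python
import cv2
a=cv2.imread("pics/scene0.png");b=cv2.imread("pics/side0.png")
f=lambda im,x,y,w,h,s,n:cv2.imwrite(n,cv2.resize(im[y:y+h,x:x+w],None,fx=s,fy=s,interpolation=cv2.INTER_CUBIC))
f(a,235,195,160,115,5,"pics/c1.png");f(b,300,130,150,150,4,"pics/c2.png")
f(a,190,140,260,130,3,"pics/c3.png")
```

```text
(no output)
```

View pics/c1.png

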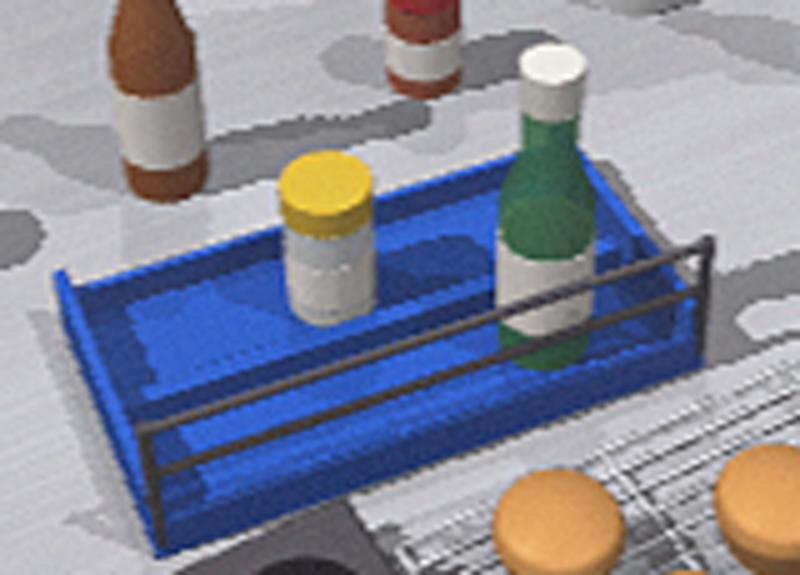

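View pics/c2.png

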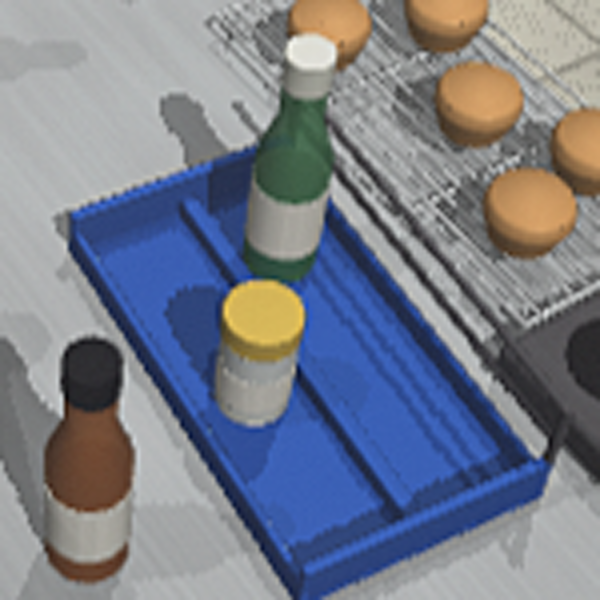

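View pics/c3.png

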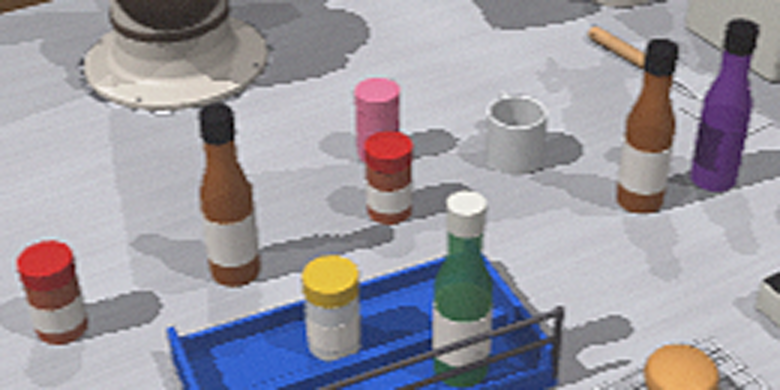

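```bash
cat > h.py <<'E'
import numpy as np,cv2
from scipy.optimize import least_squares
C={n:np.load(f"{n}0.npz") for n in("scene","side")}
def proj(n,P):
    c=C[n];P=np.atleast_2d(P);p=P@c["view"][:3,:3].T+c["view"][:3,3];q=p@c["intrinsics"].T
    return q[:,:2]/q[:,2:]
def cyl(x,y,z0,z1,r):
    t=np.linspace(0,2*np.pi,40)
    return np.vstack([np.c_[x+r*np.cos(t),y+r*np.sin(t),0*t+z] for z in(z0,z1)])
def hc(n,x,y,z0,z1,r):
    h=cv2.convexHull(proj(n,cyl(x,y,z0,z1,r)).astype(np.float32));m=cv2.moments(h)
    return np.array([m["m10"]/m["m00"],m["m01"]/m["m00"]])
def fit(obs,z0,z1,r,base=0):
    f=lambda v:np.concatenate([hc(n,v[0],v[1],z0+v[2],z1+v[2],r)-o for n,o in obs.items()])
    s=least_squares(f,[.5,0,0]);f2=lambda v:f([*v,base]);s2=least_squares(f2,[.5,0])
    return s.x.round(4),s2.x.round(4),s2.fun.round(1)
def seg(im,win,kind):
    x,y,w,h=win;s=cv2.cvtColor(im[y:y+h,x:x+w],cv2.COLOR_RGB2HSV).astype(int);H,S,V=s[...,0],s[...,1],s[...,2]
    m={"red":((H<6)|(H>174))&(S>180)&(V>120),"yel":(H>18)&(H<32)&(S>150)&(V>120),"blk":(V<62)&(S<110),"wht":(S<45)&(V>150)}[kind]
    k,l,st,ce=cv2.connectedComponentsWithStats(m.astype(np.uint8))
    i=1+st[1:,4].argmax();return ce[i]+[x,y],st[i]
E
python3 - <<'E'
from h import *
W={"amberL":(dict(scene=(250,172,25,28),side=(308,210,30,30)),"blk",.170,.196,.0165,0),
"amberR":(dict(scene=(398,150,24,20),side=(268,88,17,22)),"blk",.170,.196,.0165,0),
"jarM":(dict(scene=(308,182,25,20),side=(270,185,26,25)),"red",.07,.09,.026,0),
"jarL":(dict(scene=(190,215,32,30),side=(348,298,35,35)),"red",.07,.09,.026,0),
"tin":(dict(scene=(285,220,30,30),side=(350,195,30,32)),"yel",.07,.09,.026,.006),
}
for k,(w,kind,z0,z1,r,b) in W.items():
    o={}
    for n in w:
        o[n],st=seg(C[n]["pixels"],w[n],kind);print(k,n,o[n].round(1),st[2:])
    print(k,fit(o,z0,z1,r,b))
o=dict(scene=np.array([235+553/5,195+81/5])-.4,side=np.array([300+311/4,130+65/4])-.4)
print("green",fit(o,.170,.196,.0165,.006))
# carrier
L=[("scene",62,272,-90,-158,42),("scene",160,557,90,-158,0),("scene",702,368,90,158,0),("scene",583,152,-90,158,42),("scene",143,430,88,-155,95),("scene",710,243,88,155,95),
("side",73,216,-90,158,42),("side",300,570,-90,-158,42),("side",548,463,90,-158,42),("side",302,602,-90,-158,0)]
def f(v):
    r=[]
    for n,u,w,a,b,z in L:
        p=np.array([235+u/5,195+w/5]) if n=="scene" else np.array([300+u/4,130+w/4])
        c,s=np.cos(v[2]),np.sin(v[2])
        r.append(proj(n,[v[0]+(c*a-s*b)/1e3,v[1]+(s*a+c*b)/1e3,z/1e3])[0]-(p-.4))
    return np.concatenate(r)
s=least_squares(f,[.6,0,0]);print(s.x.round(4));print(s.fun.round(1).reshape(-1,2).tolist())
E
```

```text
amberL scene [262.  181.1] [ 11  13 127]
amberL side [322.4 223.4] [ 15  18 225]
amberL (array([ 4.264e-01, -1.000e-01,  4.000e-04]), array([ 0.4265, -0.0997]), array([-0. ,  0.2, -0.1, -0.1]))
amberR scene [410.1 158.7] [ 11  13 112]
amberR side [274.6  98. ] [ 12  13 136]
amberR (array([ 0.545 ,  0.391 , -0.0296]), array([0.5432, 0.3352]), array([-0. ,  0.3, -0.2, -0.1]))
jarM scene [318.7 188.2] [ 15  11 114]
jarM side [284.4 190. ] [11  5 12]
jarM (array([0.4316, 0.0826, 0.0242]), array([0.4297, 0.1001]), array([ 5.7,  2.5, -3. ,  2.9]))
jarL scene [204.2 226.3] [ 18  15 158]
jarL side [363.5 301. ] [4 1 4]
jarL (array([ 0.425 , -0.2713,  0.0232]), array([ 0.4278, -0.2682]), array([5.9, 2.9, 1. , 5.7]))
tin scene [299.2 232.9] [ 18  17 229]
tin side [366.5 208. ] [20 19 74]
tin (array([ 0.5804, -0.0641,  0.0135]), array([ 0.58  , -0.0624]), array([ 1. ,  1.4, -0.8,  1.7]))
green (array([0.6659, 0.0242, 0.0087]), array([0.6657, 0.0254]), array([ 0.3,  0.8, -0.6,  0.4]))
[ 0.6207 -0.0528 -0.1173]
[[-0.9, -0.4], [-0.6, 1.0], [1.7, 1.4], [-2.8, -5.6], [-0.2, 0.1], [1.5, 1.1], [-0.0, -2.6], [0.5, 0.2], [1.7, -0.3], [-2.0, 0.8]]
```

```bash
cat >> h.py <<'E'
def cw(v,P):
    P=np.atleast_2d(P)/1e3;c,s=np.cos(v[2]),np.sin(v[2])
    return np.c_[v[0]+c*P[:,0]-s*P[:,1],v[1]+s*P[:,0]+c*P[:,1],P[:,2]]
def overlay(v,objs,fn):
    segs=[]
    for z in(0,):
        segs+=[[(-90,-158,z),(90,-158,z),(90,158,z),(-90,158,z),(-90,-158,z)]]
    for y in(-158,158): segs+=[[(-90,y,0),(-90,y,42),(90,y,42),(90,y,0)]]
    for x in(-90,90): segs+=[[(x,-158,26),(x,158,26)]]
    segs+=[[(0,-150,28),(0,150,28)],[(90,-158,95),(90,158,95)]]
    for n,(x,y,w,h,s) in dict(scene=(185,140,265,170,3),side=(225,80,225,270,2.2)).items():
        im=cv2.resize(C[n]["pixels"][y:y+h,x:x+w,::-1],None,fx=s,fy=s,interpolation=cv2.INTER_CUBIC)
        d=lambda P,col:cv2.polylines(im,[np.round(((proj(n,P)+.5-[x,y])*s)*8).astype(int).reshape(-1,1,2)],False,col,1,cv2.LINE_AA,3)
        for g in segs:d(cw(v,g),(0,255,255))
        for ox,oy,b,h_,r in objs:
            t=np.linspace(0,6.3,40)
            for z,rr in((b,r),(b+h_,r if h_<.1 else .0165)):d(np.c_[ox+rr*np.cos(t),oy+rr*np.sin(t),0*t+z],(255,255,0))
        cv2.imwrite(f"pics/{fn}_{n}.png",im)
E
python3 - <<'E'
import h
from h import *
def seg2(n,win,kind):
    x,y,w,hh=win;s=cv2.cvtColor(C[n]["pixels"][y:y+hh,x:x+w],cv2.COLOR_RGB2HSV).astype(int);H,S,V=s[...,0],s[...,1],s[...,2]
    m={"red":((H<4)|(H>172))&(S>150)&(V>90),"yel":(H>16)&(H<34)&(S>110)&(V>90)}[kind]
    k,l,st,ce=cv2.connectedComponentsWithStats(m.astype(np.uint8));i=1+st[1:,4].argmax()
    print(n,ce[i]+[x,y],st[i][2:]);return ce[i]+[x,y]
R={}
for k,w,kind,b in(("jarM",dict(scene=(308,182,25,20),side=(268,185,28,22)),"red",0),("jarL",dict(scene=(190,215,32,30),side=(348,298,35,28)),"red",0),("tin",dict(scene=(285,220,30,30),side=(350,195,30,32)),"yel",.006)):
    o={n:seg2(n,w[n],kind) for n in w};f=fit(o,.07,.09,.026,b);print(k,f);R[k]=f[1]
objs=[(.4265,-.0997,0,.196,.026),(.5432,.3352,0,.196,.026),(.6657,.0254,.006,.196,.026)]+[(*R[k],.006*(k=="tin"),.09,.025) for k in R]
overlay([.6207,-.0528,-.1173],objs,"o1")
E
```

```text
scene [318.76436782 189.93103448] [ 16  14 174]
side [281.46619217 197.20284698] [ 19  18 281]
jarM (array([0.4214, 0.0845, 0.0038]), array([0.4214, 0.0866]), array([ 0.6,  0.8, -0.3,  0.4]))
scene [204.32876712 227.96347032] [ 18  17 219]
side [364.58244111 312.78158458] [ 24  25 467]
jarL (array([ 0.4186, -0.2809,  0.004 ]), array([ 0.4184, -0.28  ]), array([ 0.7,  0.8, -0.4,  0.6]))
scene [299.60966543 233.35687732] [ 18  18 269]
side [365.32727273 209.57878788] [ 20  20 330]
tin (array([ 0.5781, -0.0631,  0.0086]), array([ 0.578 , -0.0623]), array([ 0.4,  0.5, -0.3,  0.5]))
```

View pics/o1_scene.png

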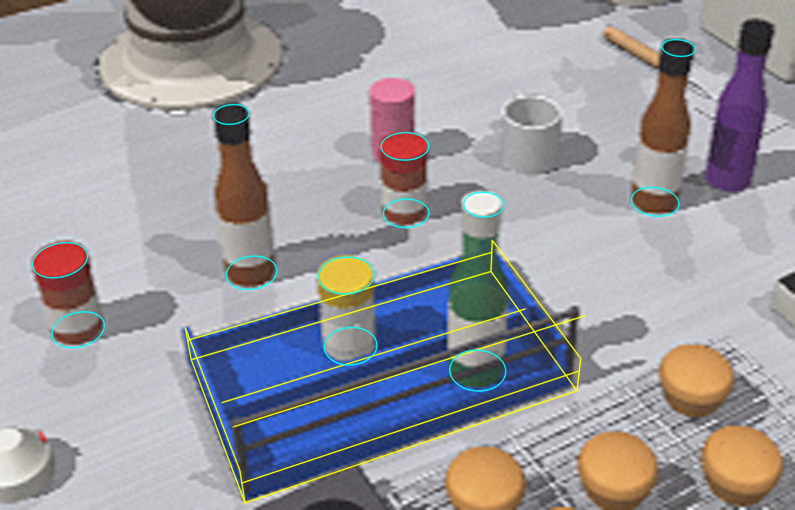

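View pics/o1_side.png

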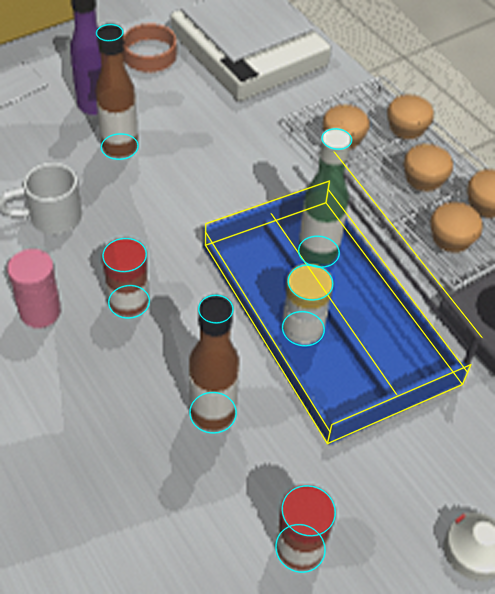

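```bash
cat > carr.py <<'E'
from h import *
from scipy.optimize import minimize
K=8
def box(x0,x1,y0,y1,z0,z1):return np.array([(x,y,z) for x in(x0,x1) for y in(y0,y1) for z in(z0,z1)],float)
B=[box(-90,90,-158,158,0,6),box(-90,-84,-158,158,0,26),box(84,90,-158,158,0,26),box(-90,90,-158,-150,0,42),box(-90,90,150,158,0,42)]
data={}
for n in C:
    im=C[n]["pixels"];s=cv2.cvtColor(im,cv2.COLOR_RGB2HSV).astype(int)
    m=((s[...,0]>105)&(s[...,0]<125)&(s[...,1]>150)&(s[...,2]>40)).astype(np.uint8)
    roi=np.zeros_like(m);x,y,w,h=(235,190,155,125) if n=="scene" else (305,125,150,160);roi[y:y+h,x:x+w]=1
    m*=roi;m=cv2.morphologyEx(m,cv2.MORPH_CLOSE,np.ones((5,5)))
    ex=np.zeros_like(m)
    for ox,oy,hh in((.6657,.0254,.2),(.578,-.0623,.096)):
        cv2.fillConvexPoly(ex,cv2.convexHull(np.round(proj(n,cyl(ox,oy,.006,hh,.033))).astype(np.int32)),1)
    data[n]=(m,(roi==1)&(ex==0))
def cost(v):
    t=0
    for n,(m,ok) in data.items():
        M=np.zeros((1600,2560),np.uint8)
        for b in B:cv2.fillConvexPoly(M,cv2.convexHull(np.round(((proj(n,cw(v,b))+.5)*4)*16).astype(np.int32)),255,shift=4)
        M=cv2.resize(M,(640,400),interpolation=cv2.INTER_AREA)/255.
        t+=(np.abs(M-m)*ok).sum()
    return t
if __name__=="__main__":
    best=None
    for v0 in([.62,-.053,-.117],[.62,-.055,-.09],[.615,-.05,-.14]):
        r=minimize(cost,v0,method="Nelder-Mead",options=dict(initial_simplex=np.array([v0]*4)+np.vstack([np.zeros(3),np.diag([.01,.01,.04])]),xatol=1e-5,fatol=.1))
        print(r.x.round(4),r.fun);best=r if best is None or r.fun<best.fun else best
    v=best.x;overlay(v,[],"o2")
    c,s=np.cos(v[2]),np.sin(v[2])
    for k,p in dict(green=(.6657,.0254),tin=(.578,-.0623)).items():
        d=np.array(p)-v[:2];print(k,(c*d[0]+s*d[1]).round(4),(-s*d[0]+c*d[1]).round(4))
E
python3 carr.py
```

```text
[ 0.6166 -0.0525 -0.1004] 578.2117647058824
[ 0.6164 -0.0524 -0.0969] 573.9803921568628
[ 0.616  -0.0526 -0.0997] 567.4392156862745
green 0.0417 0.0825
tin -0.0369 -0.0134
```

View pics/o2_scene.png

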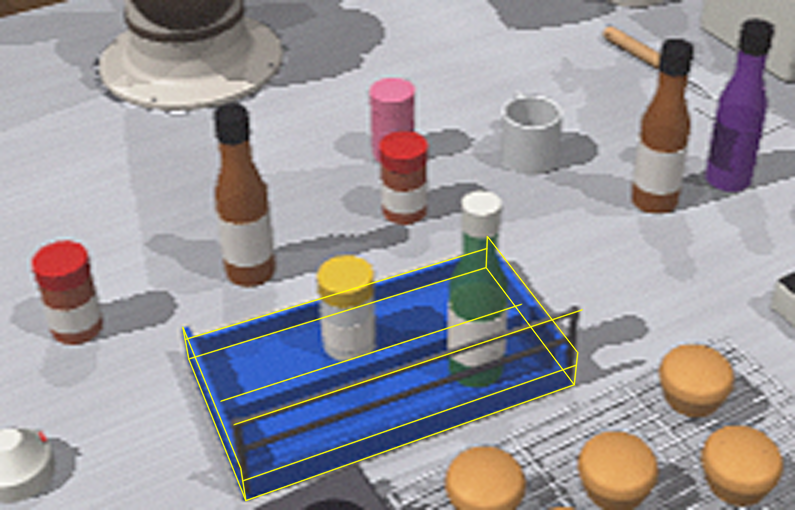

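View pics/o2_side.png

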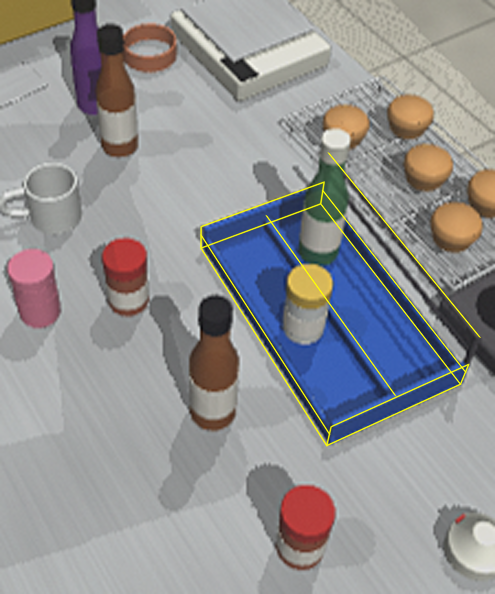

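```bash
python3 - <<'E'
from h import *
print("purple",fit(dict(scene=np.array([437,152.5]),side=np.array([263,79.5])),.17,.196,.0165))
# pink top disc center
def f(n,o,z):
    return least_squares(lambda v:proj(n,[v[0],v[1],z])[0]-o,[.4,.1]).x.round(3)
print("pink",f("scene",[190+377/3-.4,140+92/3-.4],.088),f("side",[237.5,202],.088))
print("cup",f("scene",[190+518/3,140+112/3],.065),f("side",[249,163],.065))
E
python3 - <<'E'
import cv2
b=cv2.imread("pics/side0.png");cv2.imwrite("pics/c4.png",cv2.resize(b[60:240,210:330],None,fx=3.3,fy=3.3,interpolation=2))
E
```

```text
purple (array([ 5.557e-01,  4.309e-01, -3.000e-04]), array([0.5564, 0.431 ]), array([-0.2,  0.3, -0. , -0.5]))
pink [0.321 0.127] [0.318 0.125]
cup [0.41  0.261] [0.41  0.255]
```

View pics/c4.png

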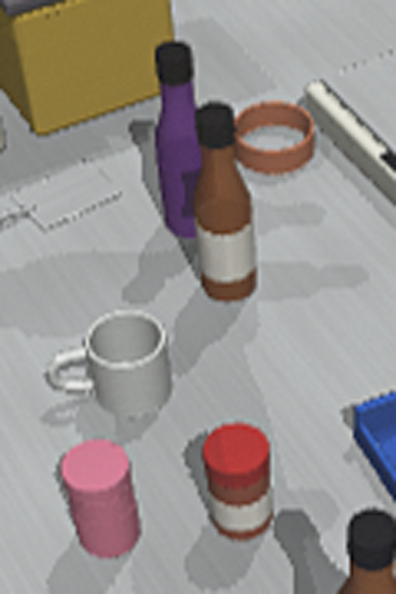

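Emit:
send_rows(targets=[[0,0,-15,40,0],[0,0,-50,80,0],[0,40,-85,90,4],[0,90,-115,90,8.4],[0,140,-140,90,8.4],[0,195,-160,90,8.4],[0,250,-175,90,8.4],[0,305,-190,80,8.4],[0,360,-197,60,8.4],[0,409,-198,40,8.4]], squeeze=50)

```text
time: 1.4
ee_pos: [0.5448, 0.3345, 0.2705]
tcp_rot: [-180.0, 0.0, 84.3]
wrist_force: [0.4, 0.4, 1.3]
opening: 0.0854
```

Emit:
send_rows(targets=[[0,0,0,0,0],[0,0,0,0,0]])

```text
time: 1.65
ee_pos: [0.5426, 0.3354, 0.2711]
tcp_rot: [-180.0, 0.0, 84.3]
wrist_force: [-0.6, -0.5, 1.2]
opening: 0.0851
```

```bash
cat > w.py <<'E'
import sys
from workcell import bot
import cv2,numpy as np
from scipy.spatial.transform import Rotation as R
def wproj(P,o,c):
    Rt=R.from_euler("xyz",o["tcp_rot"],degrees=True).as_matrix()
    p=(np.atleast_2d(P)-o["ee_pos"])@Rt; M=np.linalg.inv(c["mount"]); p=p@M[:3,:3].T+M[:3,3]
    q=p@c["intrinsics"].T;return q[:,:2]/q[:,2:]
def look(fn,circles=()):
    o=bot.get_obs();c=bot.camera("wrist");im=c["pixels"][:,:,::-1].copy()
    t=np.linspace(0,6.3,50)
    for x,y,z,r in circles:
        cv2.polylines(im,[np.round(wproj(np.c_[x+r*np.cos(t),y+r*np.sin(t),0*t+z],o,c)).astype(int).reshape(-1,1,2)],False,(255,255,0),1)
    cv2.imwrite(f"pics/{fn}.png",im);print({k:np.round(o[k],4).tolist() for k in("time","ee_pos","tcp_rot","wrist_force","opening")});return o,c
E
python3 - <<'E'
from w import *
look("w1",[(.5432,.3352,.196,.0165),(.5432,.3352,0,.026)])
E
```

```text
{'time': 1.65, 'ee_pos': [0.5426, 0.3354, 0.2711], 'tcp_rot': [-179.9525, 0.0257, 84.3016], 'wrist_force': [-0.6252, -0.4823, 1.1802], 'opening': 0.0851}
```

View pics/w1.png

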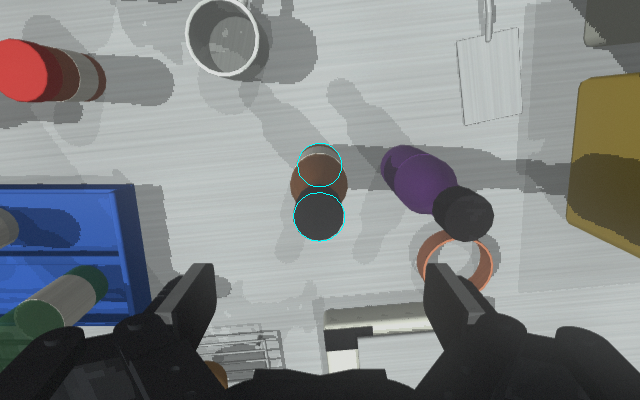

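The wrist picture shows the amber cap at (319,216), exactly on my predicted circle; purple is about 95 mm to the right, so both fingers clear it. Going down.

Emit:
send_rows(targets=[[0,0,0,-40,0],[0,0,0,-80,0],[0,0,0,-104,0],[0,0,0,-114,0],[0.3,0,0,-114,0],[0.5,0,0,-114,0],[0.6,0,0,-114,0],[0.8,0,0,-114,0],[1,0,0,-114,0],[1,0,0,-114,0]], squeeze=50)

```text
time: 2.95
ee_pos: [0.5433, 0.3355, 0.1586]
tcp_rot: [179.9, -0.1, 84.3]
wrist_force: [-0.6, -1.7, 6.0]
opening: 0.0321
```

Emit:
send_rows(targets=[[1,0,0,0,0],[1,0,0,0,0],[1,0,0,8,0],[1,0,0,20,0]])

```text
time: 3.45
ee_pos: [0.5425, 0.3353, 0.177]
tcp_rot: [-179.9, 0.1, 84.3]
wrist_force: [0.7, 0.2, -4.4]
opening: 0.0319
```

Run:
```python
from w import *
o,c=look("w2")
im=bot.camera("scene")["pixels"][:,:,::-1];cv2.imwrite("pics/s2.png",cv2.resize(im[60:240,330:500],None,fx=3.3,fy=3.3,interpolation=2))
```

```text
{'time': 3.45, 'ee_pos': [0.5425, 0.3353, 0.177], 'tcp_rot': [-179.915, 0.0607, 84.314], 'wrist_force': [0.6687, 0.1615, -4.398], 'opening': 0.0319}
```

View pics/s2.png

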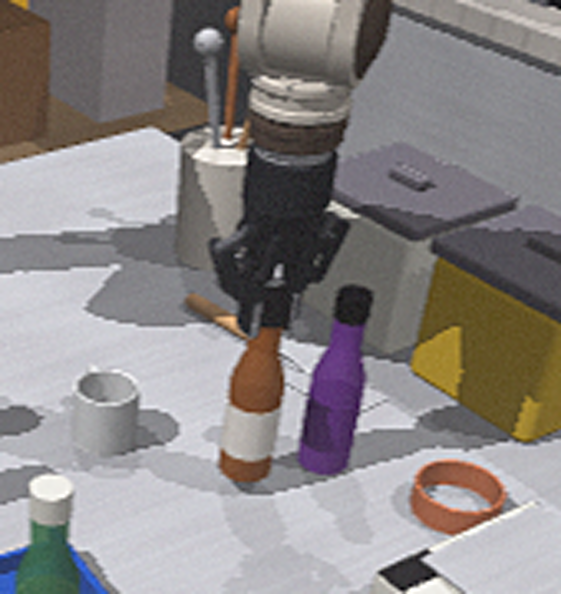

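View pics/w2.png

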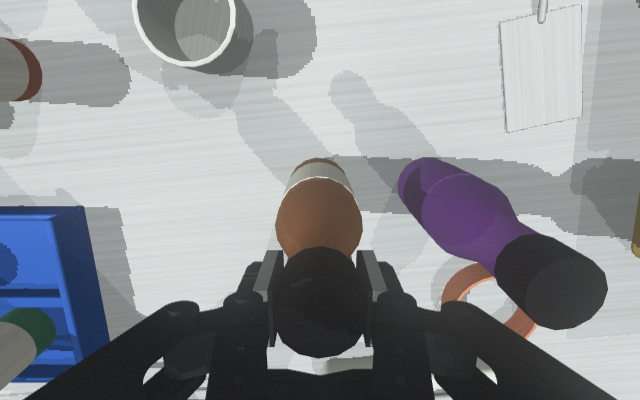

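Emit:
send_rows(targets=[[1,0,0,30,0],[1,0,0,65,0],[1,0,-25,95,0],[1,2,-60,105,0],[1,3,-100,105,0],[1,5,-140,105,0],[1,7,-180,105,0],[1,9,-220,105,0],[1,11,-260,105,0],[1,14,-300,105,0]])

```text
time: 4.8
ee_pos: [0.5568, 0.0342, 0.2823]
tcp_rot: [180.0, -0.0, 84.3]
wrist_force: [0.5, 0.0, -5.6]
opening: 0.0318
```

Emit:
send_rows(targets=[[1,6,-30,0,0],[1,20,-60,0,0],[1,45,-85,0,0],[1,70,-103,0,0],[1,90,-113,0,0],[1,101,-117,0,0],[1,101,-117,0,0],[1,101,-117,0,0]])

```text
time: 5.8
ee_pos: [0.6575, -0.0813, 0.2823]
tcp_rot: [-180.0, -0.0, 84.3]
wrist_force: [-0.1, 0.4, -4.5]
opening: 0.0316
```

Run:
```python
from w import *
from h import cw
o=bot.get_obs();c=bot.camera("wrist");im=c["pixels"][:,:,::-1].copy()
v=[.617,-.0525,-.102]
for P in([(-90,-158,42),(90,-158,42)],[(-90,158,42),(90,158,42)],[(-90,-158,26),(-90,158,26)],[(-90,-158,0),(-90,158,0)],[(0,-150,28),(0,150,28)],[(90,-158,26),(90,158,26)],[(90,-158,95),(90,158,95)]):
    P=np.linspace(*np.array(P,float),30)
    cv2.polylines(im,[np.round(wproj(cw(v,P),o,c)).astype(int).reshape(-1,1,2)],False,(0,255,255),1)
cv2.imwrite("pics/w3.png",im);print(o["ee_pos"],o["opening"],o["time"],o["wrist_force"])
for n in("scene","side"):
    q=bot.camera(n)["pixels"][:,:,::-1];x,y,w,h=(220,130,200,180) if n=="scene" else (290,30,180,260)
    cv2.imwrite(f"pics/{n}3.png",cv2.resize(q[y:y+h,x:x+w],None,fx=2.3,fy=2.3,interpolation=2))
```

```text
[ 0.65748899 -0.08134407  0.28228332] 0.03158348353859101 5.8 [-0.07777067  0.43426347 -4.45563279]
```

View pics/w3.png

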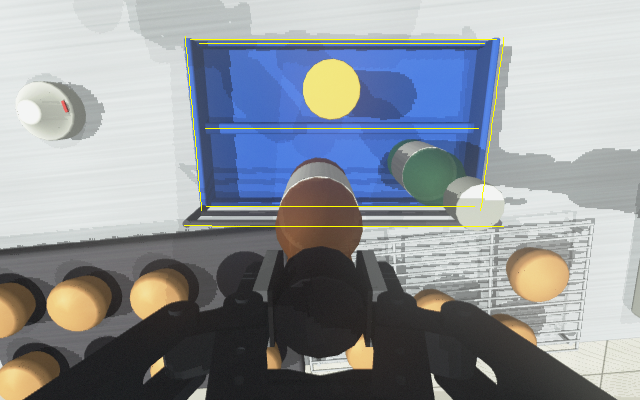

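View pics/scene3.png

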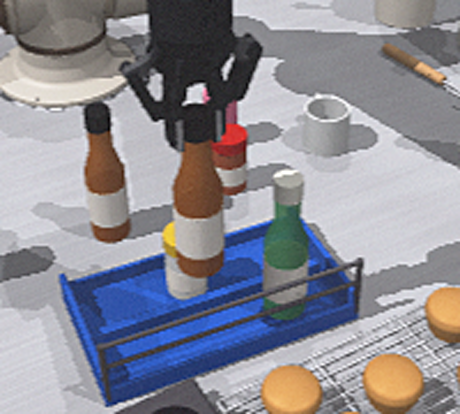

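View pics/side3.png

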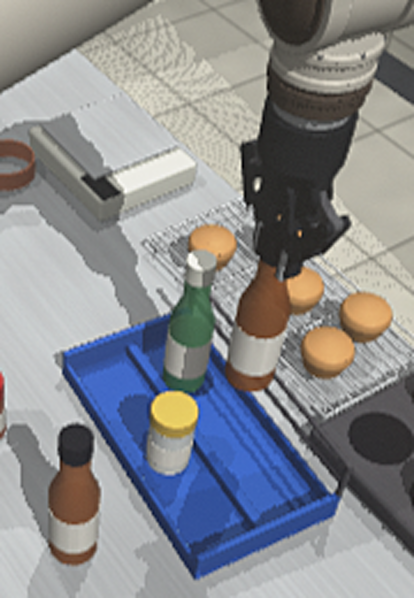

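Overlay and carrier edges agree within 2–3 px; the bottle hangs upright over the back row, clear of the guard and green bottle. Lowering.

Emit:
send_rows(targets=[[1,0,0,-30,0],[1,0,0,-60,0],[1,0,0,-85,0],[1,0,0,-102,0],[1,0,0,-110,0],[1,0,0,-114,0],[1,0,0,-116,0],[1,0,0,-117,0],[1,0,0,-117,0]])

```text
time: 7.08
ee_pos: [0.658, -0.0816, 0.1656]
tcp_rot: [180.0, 0.0, 84.3]
wrist_force: [-0.5, -0.2, -5.4]
opening: 0.0317
```

Emit:
send_rows(targets=[[1,0,0,-1,0],[1,0,0,-1,0]])

```text
time: 7.32
ee_pos: [0.658, -0.0816, 0.1647]
tcp_rot: [180.0, 0.0, 84.3]
wrist_force: [-1.0, -0.8, -2.7]
opening: 0.0319
```

Emit:
send_rows(targets=[[1,0,0,-1,0],[1,0,0,-1,0]])

```text
time: 7.58
ee_pos: [0.6582, -0.0816, 0.1646]
tcp_rot: [179.9, 0.0, 84.3]
wrist_force: [0.0, -0.6, 5.7]
opening: 0.0318
```

Emit:
send_rows(targets=[[0.6,0,0,0,0],[0.5,0,0,0,0],[0.4,0,0,0,0],[0.3,0,0,0,0],[0.3,0,0,0,0],[0.2,0,0,15,0],[0.2,0,0,45,0],[0.1,0,0,75,0],[0,-20,0,95,0],[0,-60,0,100,0]])

```text
time: 8.82
ee_pos: [0.5983, -0.0816, 0.2652]
tcp_rot: [179.9, 0.0, 84.3]
wrist_force: [0.7, 0.2, 0.1]
opening: 0.0852
```

Run:
```python
from w import *
look("w4")
for n in("scene","side"):
    q=bot.camera(n)["pixels"][:,:,::-1];x,y,w,h=(220,130,200,180) if n=="scene" else (290,30,180,260)
    cv2.imwrite(f"pics/{n}4.png",cv2.resize(q[y:y+h,x:x+w],None,fx=2.3,fy=2.3,interpolation=2))
```

```text
{'time': 8.825, 'ee_pos': [0.5983, -0.0816, 0.2652], 'tcp_rot': [179.8554, 0.0055, 84.334], 'wrist_force': [0.7081, 0.1672, 0.1298], 'opening': 0.0852}
```

View pics/w4.png

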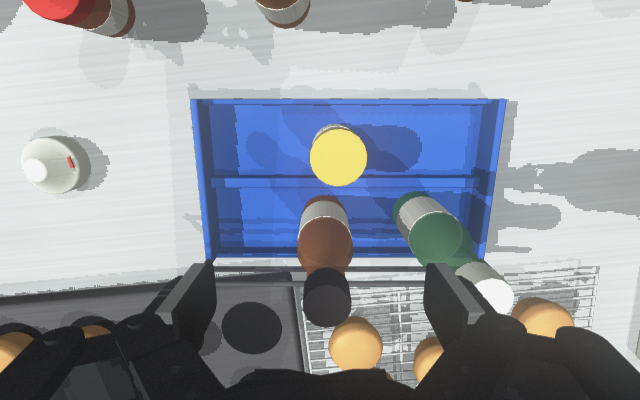

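View pics/side4.png

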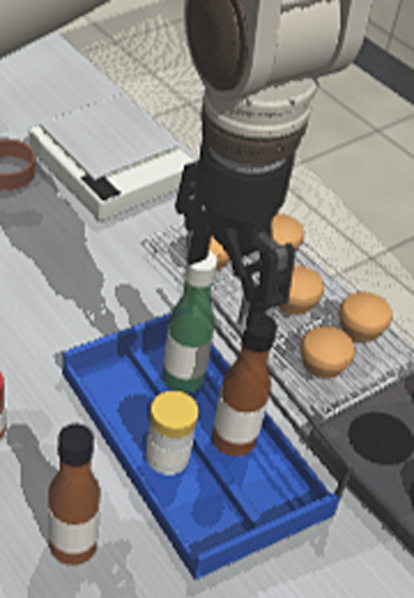

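First amber stands upright at (325,250) in the wrist view, in the back row. Now the second.

Emit:
send_rows(targets=[[0,-45,-4,5,0],[0,-95,-9,5,0],[0,-140,-14,5,0],[0,-165,-17,5,0],[0,-171.5,-18,3,0],[0,-171.5,-18,0,0],[0,-171.5,-18,0,0]])

```text
time: 9.85
ee_pos: [0.4272, -0.0995, 0.2627]
tcp_rot: [-180.0, -0.0, 84.3]
wrist_force: [-0.1, 0.3, -0.0]
opening: 0.0852
```

Run:
```python
from w import *
look("w5",[(.4265,-.0997,.196,.0165),(.4265,-.0997,0,.026)])
```

```text
{'time': 9.85, 'ee_pos': [0.4272, -0.0995, 0.2627], 'tcp_rot': [-179.9518, -0.011, 84.3322], 'wrist_force': [-0.0532, 0.2917, -0.0339], 'opening': 0.0852}
```

View pics/w5.png

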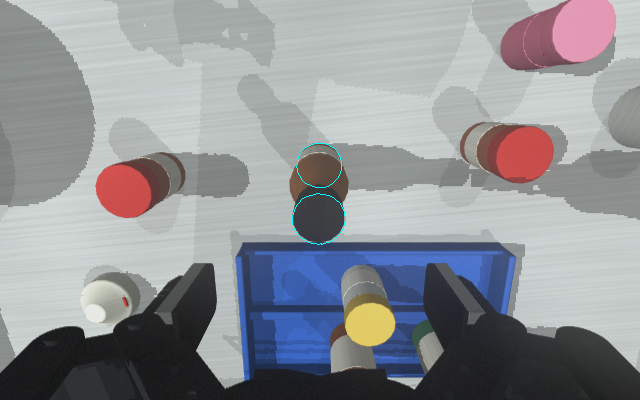

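Cap at (318,217) on the prediction. Descend and grip.

Emit:
send_rows(targets=[[0,0,0,-40,0],[0,0,0,-75,0],[0,0,0,-97,0],[0,0,0,-106,0],[0.3,0,0,-106,0],[0.5,0,0,-106,0],[0.6,0,0,-106,0],[0.8,0,0,-106,0],[1,0,0,-106,0],[1,0,0,-106,0]], squeeze=50)

```text
time: 11.15
ee_pos: [0.4268, -0.0997, 0.1582]
tcp_rot: [179.9, 0.0, 84.3]
wrist_force: [-0.5, -0.6, 5.4]
opening: 0.0319
```

Emit:
send_rows(targets=[[1,0,0,0,0],[1,0,0,0,0],[1,0,0,8,0],[1,0,0,30,0],[1,0,0,65,0],[1,0,0,100,0],[1,0,0,125,0],[1,0,0,125,0]])

```text
time: 12.15
ee_pos: [0.4268, -0.0996, 0.2834]
tcp_rot: [179.9, 0.0, 84.3]
wrist_force: [0.2, -0.1, -7.1]
opening: 0.0316
```

Emit:
send_rows(targets=[[1,20,-15,0,0],[1,50,-35,0,0],[1,85,-50,0,0],[1,120,-57,0,0],[1,155,-57,0,0],[1,190,-57,0,0],[1,214,-57,0,0],[1,224,-57,0,0],[1,224,-57,0,0],[1,224,-57,0,0]])

```text
time: 13.4
ee_pos: [0.6498, -0.1565, 0.2814]
tcp_rot: [-179.9, -0.0, 84.3]
wrist_force: [-1.2, -0.2, -5.7]
opening: 0.0314
```

Run:
```python
from w import *
look("w6")
```

```text
{'time': 13.4, 'ee_pos': [0.6498, -0.1565, 0.2814], 'tcp_rot': [-179.9079, -0.0114, 84.3137], 'wrist_force': [-1.2282, -0.2482, -5.7464], 'opening': 0.0314}
```

View pics/w6.png

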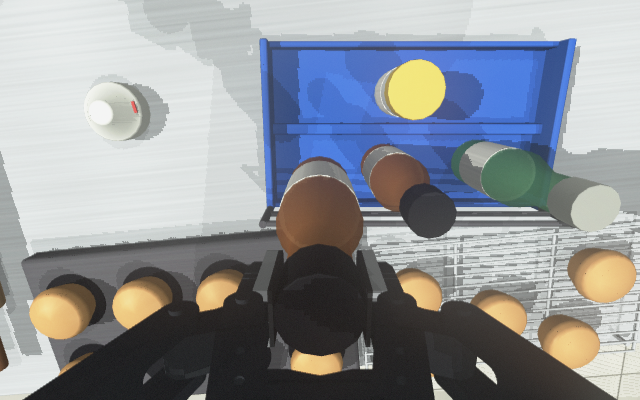

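Emit:
send_rows(targets=[[1,0,0,-30,0],[1,0,0,-60,0],[1,0,0,-85,0],[1,0,0,-102,0],[1,0,0,-110,0],[1,0,0,-114,0],[1,0,0,-116,0],[1,0,0,-116,0]])

```text
time: 14.45
ee_pos: [0.6505, -0.1566, 0.1668]
tcp_rot: [180.0, 0.0, 84.3]
wrist_force: [0.2, 0.2, -5.2]
opening: 0.032
```

Emit:
send_rows(targets=[[1,0,0,-1,0],[1,0,0,-1,0]])

```text
time: 14.7
ee_pos: [0.6504, -0.1565, 0.1654]
tcp_rot: [180.0, 0.0, 84.3]
wrist_force: [0.2, -0.4, -5.3]
opening: 0.0316
```

Emit:
send_rows(targets=[[1,0,0,-1,0],[1,0,0,-1,0]])

```text
time: 14.95
ee_pos: [0.6504, -0.1566, 0.1644]
tcp_rot: [180.0, 0.0, 84.3]
wrist_force: [0.4, 0.4, -4.7]
opening: 0.032
```

Emit:
send_rows(targets=[[1,0,0,-0.5,0],[1,0,0,-0.5,0]])

```text
time: 15.2
ee_pos: [0.6505, -0.1566, 0.1644]
tcp_rot: [179.9, 0.0, 84.3]
wrist_force: [-0.7, -0.4, -0.4]
opening: 0.0315
```

Contact (load off the wrist). Release and retreat.

Emit:
send_rows(targets=[[0.6,0,0,-0.5,0],[0.5,0,0,-0.5,0],[0.4,0,0,0,0],[0.35,0,0,0,0],[0.35,0,0,0,0],[0.3,0,0,15,0],[0.3,0,0,45,0],[0.2,0,0,75,0],[0,-20,0,95,0],[0,-60,0,100,0]])

```text
time: 16.45
ee_pos: [0.5908, -0.1566, 0.2657]
tcp_rot: [179.9, 0.0, 84.3]
wrist_force: [0.3, -0.2, 0.8]
opening: 0.0858
```

Run:
```python
from w import *
look("w7")
for n in("scene","side"):
    q=bot.camera(n)["pixels"][:,:,::-1];x,y,w,h=(220,130,200,180) if n=="scene" else (290,30,180,260)
    cv2.imwrite(f"pics/{n}7.png",cv2.resize(q[y:y+h,x:x+w],None,fx=2.3,fy=2.3,interpolation=2))
```

```text
{'time': 16.45, 'ee_pos': [0.5908, -0.1566, 0.2657], 'tcp_rot': [179.8531, 0.0242, 84.3456], 'wrist_force': [0.2667, -0.1615, 0.819], 'opening': 0.0858}
```

View pics/w7.png

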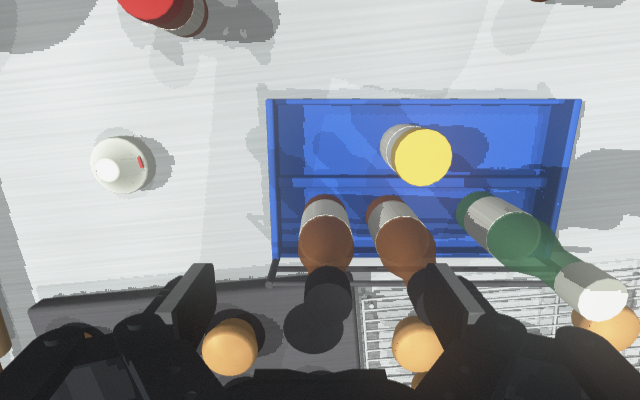

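View pics/scene7.png

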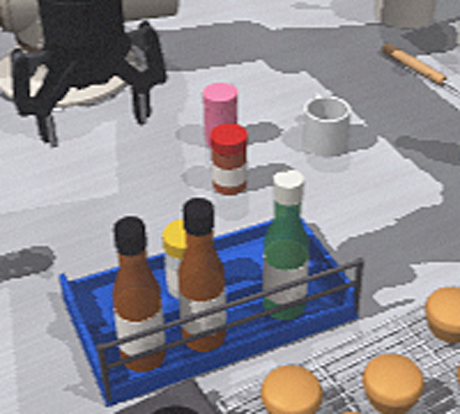

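Both ambers stand in the back row with green. Next jar L.

Emit:
send_rows(targets=[[0,-35,-25,0,0],[0,-80,-55,0,0],[0,-125,-88,-20,0],[0,-155,-110,-50,0],[0,-170,-121,-70,0],[0,-172.5,-123.5,-80,0],[0,-172.5,-123.5,-86,0],[0,-172.5,-123.5,-86,0]])

```text
time: 17.6
ee_pos: [0.4187, -0.2797, 0.1779]
tcp_rot: [180.0, -0.0, 84.4]
wrist_force: [-0.1, -0.0, -0.4]
opening: 0.0852
```

Run:
```python
from w import *
look("w8",[(.4184,-.28,.09,.026),(.4184,-.28,0,.025)])
```

```text
{'time': 17.6, 'ee_pos': [0.4187, -0.2797, 0.1779], 'tcp_rot': [179.9938, -0.0042, 84.3715], 'wrist_force': [-0.1142, -0.0111, -0.4182], 'opening': 0.0852}
```

View pics/w8.png

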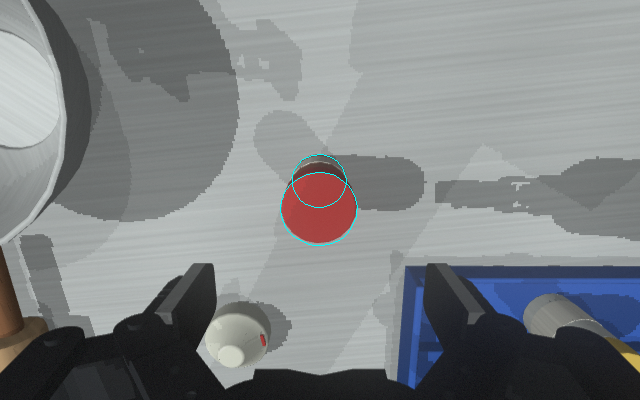

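Emit:
send_rows(targets=[[0,0,0,-40,0],[0,0,0,-80,0],[0,0,0,-110,0],[0,0,0,-123,0],[0.2,0,0,-123,0],[0.3,0,0,-123,0],[0.4,0,0,-123,0],[0.6,0,0,-123,0],[1,0,0,-123,0],[1,0,0,-123,0]], squeeze=45)

```text
time: 18.9
ee_pos: [0.4186, -0.2805, 0.0565]
tcp_rot: [179.9, 0.1, 84.3]
wrist_force: [-0.2, 1.1, 6.6]
opening: 0.0508
```

Emit:
send_rows(targets=[[1,0,0,0,0],[1,0,0,0,0],[1,0,0,8,0],[1,0,0,30,0],[1,0,0,60,0],[1,0,0,85,0],[1,0,0,85,0]])

```text
time: 19.77
ee_pos: [0.4186, -0.2806, 0.1417]
tcp_rot: [179.8, 0.1, 84.3]
wrist_force: [0.4, 0.4, -3.7]
opening: 0.0508
```

Emit:
send_rows(targets=[[1,20,25,0,0],[1,45,55,0,0],[1,75,85,0,0],[1,105,110,0,0],[1,130,128,0,0],[1,144,136,0,0],[1,144,136,0,0],[1,144,136,0,0]])

```text
time: 20.78
ee_pos: [0.5611, -0.1446, 0.1393]
tcp_rot: [-179.9, 0.0, 84.3]
wrist_force: [-0.5, 0.1, -2.3]
opening: 0.0509
```

Run:
```python
from w import *
look("w9")
for n in("scene","side"):
    q=bot.camera(n)["pixels"][:,:,::-1];x,y,w,h=(220,130,200,180) if n=="scene" else (290,100,180,200)
    cv2.imwrite(f"pics/{n}9.png",cv2.resize(q[y:y+h,x:x+w],None,fx=2.8,fy=2.8,interpolation=2))
```

```text
{'time': 20.775, 'ee_pos': [0.5611, -0.1446, 0.1393], 'tcp_rot': [-179.9386, 0.0052, 84.2821], 'wrist_force': [-0.4812, 0.0875, -2.3018], 'opening': 0.0509}
```

View pics/w9.png

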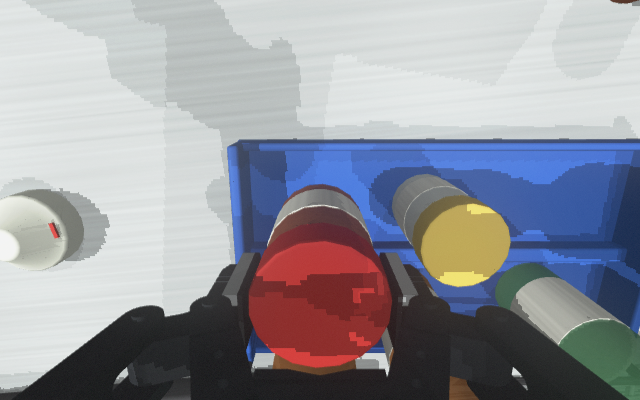

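View pics/side9.png

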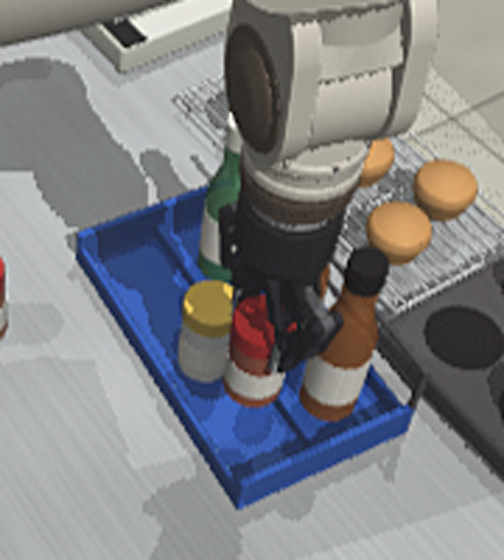

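View pics/scene9.png

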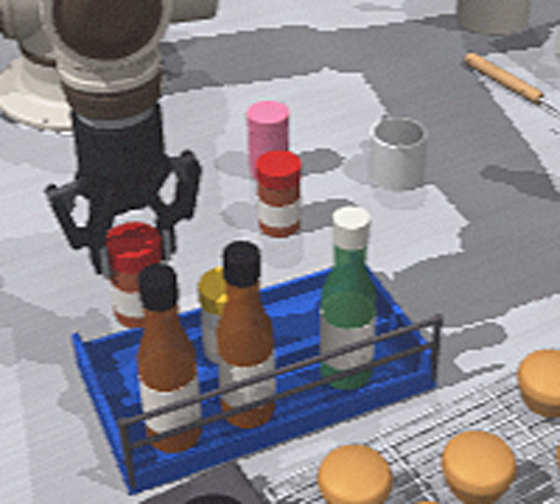

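Emit:
send_rows(targets=[[1,0,0,-25,0],[1,0,0,-48,0],[1,0,0,-64,0],[1,0,0,-72,0],[1,0,0,-75,0],[1,0,0,-76,0],[1,0,0,-76,0]])

```text
time: 21.8
ee_pos: [0.5621, -0.1441, 0.0644]
tcp_rot: [180.0, 0.0, 84.3]
wrist_force: [0.1, -0.2, -2.9]
opening: 0.051
```

Emit:
send_rows(targets=[[1,0,0,-1,0],[1,0,0,-1,0]])

```text
time: 22.05
ee_pos: [0.5619, -0.144, 0.0629]
tcp_rot: [180.0, 0.0, 84.3]
wrist_force: [-0.0, -0.5, -3.6]
opening: 0.0507
```

Emit:
send_rows(targets=[[1,0,0,-1,0],[1,0,0,-1,0]])

```text
time: 22.3
ee_pos: [0.5621, -0.1441, 0.0626]
tcp_rot: [179.9, 0.0, 84.3]
wrist_force: [-1.8, 0.7, 5.3]
opening: 0.0511
```

Emit:
send_rows(targets=[[0.38,0,0,0,0],[0.32,0,0,0,0],[0.26,0,0,0,0],[0.22,0,0,0,0],[0.22,0,0,0,0],[0.22,0,0,12,0],[0.22,0,0,40,0],[0.22,0,0,75,0],[0.1,-25,0,105,0],[0,-60,20,110,0]])

```text
time: 23.55
ee_pos: [0.5024, -0.1247, 0.1748]
tcp_rot: [179.8, 0.0, 84.3]
wrist_force: [-0.2, 0.3, 0.4]
opening: 0.0854
```

Run:
```python
from w import *
look("w10")
```

```text
{'time': 23.55, 'ee_pos': [0.5024, -0.1247, 0.1748], 'tcp_rot': [179.772, 0.0389, 84.2547], 'wrist_force': [-0.1652, 0.3062, 0.3738], 'opening': 0.0854}
```

View pics/w10.png

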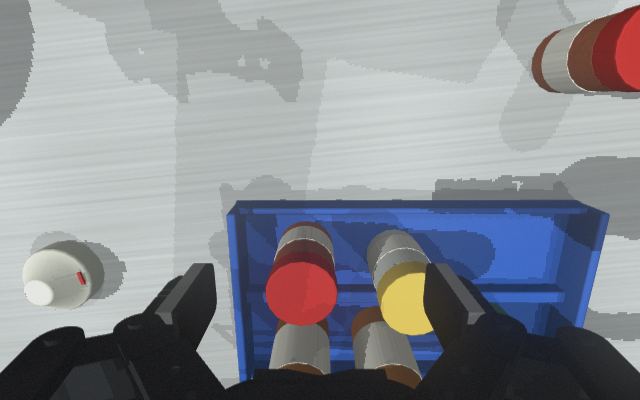

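Jar stands upright in the front row (302,290). Now jar M.

Emit:
send_rows(targets=[[0,-20,40,5,0],[0,-40,85,5,0],[0,-58,130,5,0],[0,-72,175,5,0],[0,-80,203,3,0],[0,-81,211,0,0],[0,-81,211,0,0],[0,-81,211,0,0]])

```text
time: 24.6
ee_pos: [0.4211, 0.0862, 0.1719]
tcp_rot: [180.0, 0.0, 84.3]
wrist_force: [-0.6, 1.0, -0.5]
opening: 0.0854
```

Run:
```python
from w import *
look("w11",[(.4214,.0866,.09,.026),(.4214,.0866,0,.025)])
```

```text
{'time': 24.6, 'ee_pos': [0.4211, 0.0862, 0.1719], 'tcp_rot': [179.9959, 0.0118, 84.2667], 'wrist_force': [-0.5995, 0.998, -0.5453], 'opening': 0.0854}
```

View pics/w11.png

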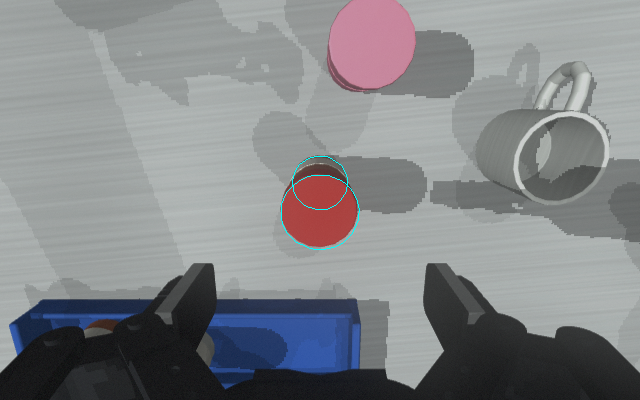

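Emit:
send_rows(targets=[[0,0,0,-40,0],[0,0,0,-78,0],[0,0,0,-105,0],[0,0,0,-117,0],[0.2,0,0,-117,0],[0.3,0,0,-117,0],[0.4,0,0,-117,0],[0.6,0,0,-117,0],[1,0,0,-117,0],[1,0,0,-117,0]], squeeze=45)

```text
time: 25.9
ee_pos: [0.4217, 0.0869, 0.0563]
tcp_rot: [179.9, -0.0, 84.3]
wrist_force: [-1.5, -2.3, 6.3]
opening: 0.051
```

Emit:
send_rows(targets=[[1,0,0,0,0],[1,0,0,0,0],[1,0,0,8,0],[1,0,0,30,0],[1,0,0,60,0],[1,0,0,85,0],[1,0,0,85,0]])

```text
time: 26.78
ee_pos: [0.4218, 0.0872, 0.1416]
tcp_rot: [179.8, -0.1, 84.3]
wrist_force: [-0.5, 0.3, -3.3]
opening: 0.0508
```

Emit:
send_rows(targets=[[1,20,-8,0,0],[1,50,-18,0,0],[1,85,-30,0,0],[1,118,-41,0,0],[1,142,-49,0,0],[1,153,-52,0,0],[1,157,-53,0,0],[1,157,-53,0,0],[1,157,-53,0,0]])

```text
time: 27.9
ee_pos: [0.5773, 0.0343, 0.14]
tcp_rot: [180.0, -0.0, 84.3]
wrist_force: [-0.2, 0.3, -3.0]
opening: 0.0509
```

Run:
```python
from w import *
look("w12")
for n in("scene","side"):
    q=bot.camera(n)["pixels"][:,:,::-1];x,y,w,h=(220,130,200,180) if n=="scene" else (290,100,180,200)
    cv2.imwrite(f"pics/{n}12.png",cv2.resize(q[y:y+h,x:x+w],None,fx=2.8,fy=2.8,interpolation=2))
```

```text
{'time': 27.9, 'ee_pos': [0.5773, 0.0343, 0.14], 'tcp_rot': [179.9934, -0.0015, 84.3396], 'wrist_force': [-0.1584, 0.2824, -2.9753], 'opening': 0.0509}
```

View pics/w12.png

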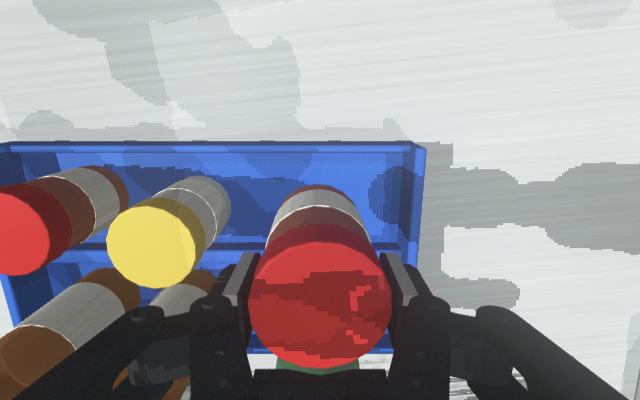

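View pics/side12.png

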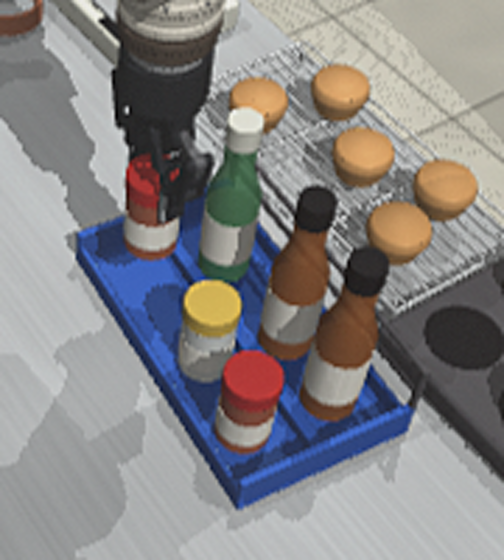

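Clear of everything; lower.

Emit:
send_rows(targets=[[1,0,0,-25,0],[1,0,0,-48,0],[1,0,0,-64,0],[1,0,0,-72,0],[1,0,0,-75,0],[1,0,0,-77,0],[1,0,0,-77,0]])

```text
time: 28.92
ee_pos: [0.5781, 0.034, 0.0632]
tcp_rot: [180.0, -0.0, 84.3]
wrist_force: [-0.5, 0.0, -2.2]
opening: 0.051
```

Emit:
send_rows(targets=[[1,0,0,-1,0],[1,0,0,-1,0]])

```text
time: 29.18
ee_pos: [0.5782, 0.034, 0.0623]
tcp_rot: [179.9, -0.0, 84.3]
wrist_force: [0.4, -0.8, 0.7]
opening: 0.051
```

Emit:
send_rows(targets=[[1,0,0,-0.5,0],[0.38,0,0,-0.5,0],[0.32,0,0,0,0],[0.26,0,0,0,0],[0.22,0,0,0,0],[0.22,0,0,0,0],[0.22,0,0,12,0],[0.22,0,0,40,0],[0.2,0,0,75,0],[0.1,-20,0,110,0]])

```text
time: 30.42
ee_pos: [0.5581, 0.034, 0.1734]
tcp_rot: [180.0, -0.0, 84.3]
wrist_force: [0.4, 0.4, -0.4]
opening: 0.0769
```

Emit:
send_rows(targets=[[0,-40,5,20,0],[0,-85,10,40,0],[0,-130,10,50,0],[0,-170,10,50,0],[0,-190,10,50,0],[0,-190,10,50,0]])

```text
time: 31.18
ee_pos: [0.3673, 0.044, 0.2232]
tcp_rot: [179.8, -0.0, 84.3]
wrist_force: [0.7, -0.2, 0.9]
opening: 0.0854
```

Run:
```python
from w import *
look("w13")
for n in("scene","side"):
    q=bot.camera(n)["pixels"][:,:,::-1];cv2.imwrite(f"pics/{n}13.png",q)
    x,y,w,h=(160,100,300,210) if n=="scene" else (210,60,240,290)
    cv2.imwrite(f"pics/{n}13c.png",cv2.resize(q[y:y+h,x:x+w],None,fx=2,fy=2,interpolation=2))
```

```text
{'time': 31.175, 'ee_pos': [0.3673, 0.044, 0.2232], 'tcp_rot': [179.8461, -0.0324, 84.3321], 'wrist_force': [0.7157, -0.21, 0.8877], 'opening': 0.0854}
```

View pics/scene13c.png

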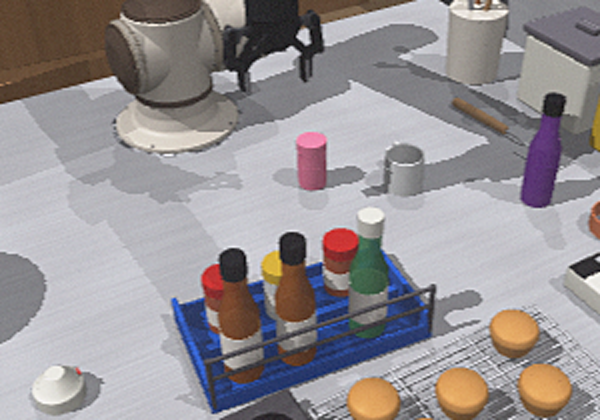

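View pics/side13c.png

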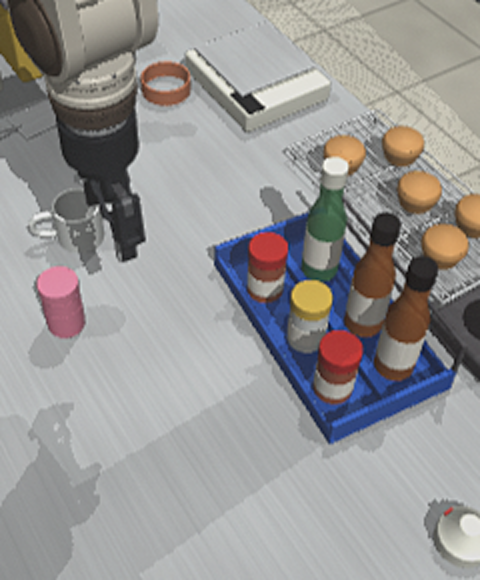

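View pics/w13.png

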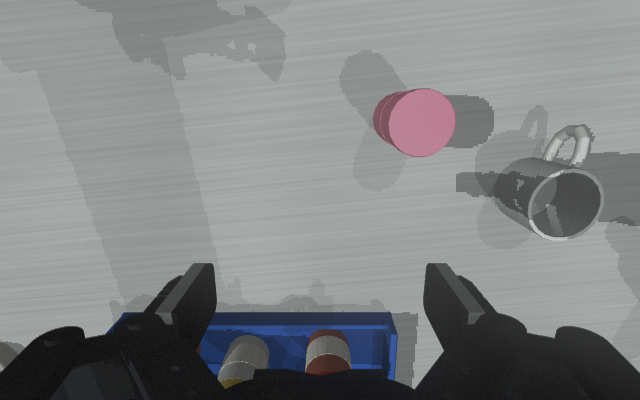

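```bash
python3 -c "
from workcell import bot
print(bot.job_done())"
```

```text
the job is handed in; nothing more can be done
None
```

The blue carrier is loaded as asked, and I handed the job in at about 31 s of the 72 s allowed. No verdict was reported.

- **Order:** both amber bottles went into the back row first, to the −y side of the green bottle. The two red-lidded jars then went into the front row, one on each side of the tin.
- **Setting down:** I lowered each one slowly until the wrist force showed it resting on the floor. The largest push in the readings at the end of each move was about 10 N. Then I opened the fingers, lifted straight up and backed away.
- **Last checks:** scene and side pictures taken with the arm clear show all four upright in their rows. The green cap and the tin lid are within about 1 px of where they were at the start. The cup, timer, pink jar and purple bottle look undisturbed, though I judged those four by eye only.
- **Disagreements:** an early carrier fit was off because I clicked one corner that the green bottle was hiding. I refitted it from the carrier's outline, and its edges then matched the wrist view within 2–3 px. A first position fit for the right-hand amber bottle also gave a wrong height and sideways position. I used the fixed-height fit instead, and the wrist picture confirmed it before I gripped.

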